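# Seat a sensor module on the calibration cradle's dowel

### The arm

A 6-joint arm with a two-finger parallel gripper is mounted at the origin on the work surface. World frame = base frame: x ahead of the robot, y to its left, z up, the work surface at z = 0. Lengths are in mm, angles in rad, forces in N, time in s.
With the tool pointing down it reaches from about 350 to 875 mm from the base axis. Payload 4.2 kg.
Tool frame: the origin (TCP) lies midway between the tips of the shut fingers; the grasp point (between the pads) lies 19 mm behind it; z points along the fingers, y is the direction in which the jaws open and shut (so a half turn about z gives the same grasp; the last joint's range is limited). The gripper opens to 87 mm and grips with 3 to 60 N. Pads are 19 mm wide; open, the fingers measure 117 mm over their backs; the gripper's body (75 mm by 190 mm) begins 51 mm behind the grasp point.
Start: joints at [0.259, 0.385, 0.008, 0, -1.194, -0.259], TCP at [624.979, 0.025, 186.75] pointing down, gripper open.
Joint ranges: [-3.14, 3.14], [-1.21, 2.06], [-1.07, 1.41], [-3.16, 2.05], [-2.99, -0.16], [-3.1, 3.1]. Speed limits (rad/s): [2.79, 2.79, 3.14, 3.14, 3.14, 3.14].

### API

Orientations are given as a unit quaternion [x, y, z, w].
In Python, from plant import telemetry, read_camera, finish_job gives the robot as it stands. The module is installed in compiled form; this text tells all that it offers.
- The arm moves only by the tool send_rows, never from a script. Its argument "moves" is a list of rows, each an object with "fingers": the closure in counts, from 0 (fully open) to 255 (shut); "xyz": the shift along the world's x, y, z in units of 0.15 m (1.0 is 0.15 m), a list of three; "turn": the turn, a rotation vector about the world's x, y, z in units of pi rad (1.0 is pi rad), a list of three. In form: [{"fingers": fingers, "xyz": [x, y, z], "turn": [rx, ry, rz]}, ...]. A call has 1 to 20 rows; each row is the pose to reach, as a shift and turn from the pose measured when the call began, turning the shorter way round; what a row does not reach only later rows make up. A row lasts 1/12 s, in which the tool goes at most 41.7 mm and 7.16 degrees, less where a joint would pass 70% of its speed; a pose out of reach is approached as far as the arm can. A call with a number of a shift or a turn outside -1 to 1 is refused whole. A call with a gripper value outside its range is refused whole. The fingers move at their own pace and stop on an object; "squeeze" is the grip in N (left out, the last holds). Time passes only in rows, so rows that repeat a pose let the fingers close. It gives the time, the measured TCP pose, the force and the opening at its end, in the units of the state.
- telemetry.get_state(): the state, without advancing time (a new reading comes with each control period).
- read_camera(name): name is "scene" or "side" or "wrist"; returns a dict with "pixels" (480x640x3 uint8, red, green, blue), "fx", "fy", "cx", "cy" (pixels), "R" (3x3) and "t" (3): a world point X has camera coordinates R X + t; the wrist camera has in their place "hand_eye" (4x4, takes a point from camera to tool coordinates, whose origin is the TCP and whose axes are the flange's). Camera axes: x right, y down, z forward; pixel columns grow to the right and rows downward; lengths in mm; the calibration is good to about 2 mm. A picture is of the moment at which its call begins: read the wrist's pose just before it. There is no depth.
- finish_job(): hands the job in, once; it reports no verdict.
The state is a dict: "clock": time; "joints": joint angles; "qd": joint speeds; "tau": joint torques, N m; "tcp_pos": TCP position; "eef_rot": TCP orientation; "ft_force": force on the tool from outside, world axes, zero at the start; "ft_torque": the same for the moment, N m; "grip_width": finger opening in mm.
Only numpy, scipy, OpenCV 4.12 (cv2) and the standard library are available. Lean on these libraries where they do the work, as an engineer would, in place of code of your own. Each camera call takes 0.05 s, during which the arm holds its last target. There are 200 camera calls.

### The job

Put the yellow sensor module into the blue calibration cradle: set its foot plate down between the two guides, housing end at the cradle's front (the end away from the pin), so that the plate's free end lies propped on top of the brass dowel pin with the hole still short of the pin, and let go. Then gently nudge it along the guides until you feel its hole drop over the pin and the plate lies flat and fully home; never force it against the pin. Leave the jar, the meter and the carton where they are.

Things in the scene. Friction and masses are not known exactly. Their poses are not given: they have to be found in the camera images.
- module_grip (a point): Centre of the yellow housing (40 mm along x, 36 along y, 40 tall, black cap with green display) of the loose sensor module, about 0.24 kg. It stands on the rear end of the module's foot plate, its rear face flush with the plate's rear edge. Half-way up: 26 mm above the plate's underside. x runs along the plate from housing to free end, z up. Grasp across the 36 mm width.
- module_hole (a point): Centre of the 14 mm round through hole in the module's bare aluminium foot plate, at the plate's underside, 60 mm ahead (+x) of module_grip. The plate is 130 (x) by 60 (y) by 6 mm thick; its free end lies 50 mm ahead of the hole. The module's balance point lies about 35 to 45 mm behind the hole. Axes as module_grip.
- cradle: Fixed calibration cradle: blue base 230 (x) by 95 (y) by 12 mm; its top is the floor of a channel, open at both ends, between two aluminium guides along x (64.4 mm apart, upright 10 mm, then sloping outwards as lead-in to 29 mm above the bench). Origin: centre of the underside, on the bench. x along the channel from front (robot's side) to rear, z up. It and the module bear at most 20 N between them.
- cradle_slot (a point): Middle of the dark slot in the channel floor, on the centre line, 47 mm ahead (+x) of the cradle's origin, at floor height. The fixed brass dowel pin (10 mm across, 6 mm tall, chamfered top) stands in the slot anywhere from 11 mm before to 11 mm past this point along x: it differs every time and is not measured. Axes as the cradle.
- jar_mid (a point): Bystander: small amber jar, 34 mm diameter, 45 mm tall, loose; point half-way up.
- meter_mid (a point): Bystander: yellow and black hand-held meter lying face up, 75 by 150 by 32 mm, loose; point half-way up.
- carton_mid (a point): Bystander: small cardboard carton, 70 by 90 by 50 mm tall, loose; point half-way up.
- cradle_start (a point): Point on the channel floor, centre line, 23 mm before (-x) cradle_slot. Set down with its hole here, the module always lies propped on the pin, rear edge on the floor, with 12 to 34 mm left to slide towards +x. Then the free end falls 6 mm over the pin and the hole's edge comes against it, felt as a sharp rise in force; sliding alone takes up to 7 N, most at first.
There are look-alikes about, which are no part of the job. Several things have the shape of the cradle; the one meant has the colours described above.

How it is judged (in metres and radians):
On the way, in this order (a step that is already met when the one before it is completed fails the run):
1. the module lies between the guides, its free end propped on the pin, the hole not yet over it, and has been let go (y of module_hole in the frame of cradle between -0.006 and 0.006 m and x of module_hole in the frame of cradle between -0.02 and 0.056 m and z of module_hole in the frame of cradle between 0.0145 and 0.022 m and angle between the x axis of module_hole and the x axis of cradle, either way round below 0.12 rad and angle between module_hole's own z axis and vertical between 0.03 and 0.12 rad and contact force between the fingers and module below 0.1 N), for 0.2 s.
2. the module lies flat in the cradle with its hole over the pin (z of module_hole in the frame of cradle below 0.014 m and angle between module_hole's own z axis and vertical below 0.02 rad and x of module_hole in the frame of cradle between 0.032 and 0.062 m), for 0.2 s.
At the end, for the whole second after the job is handed in: The foot plate lies flat on the channel floor (underside at the hole within 2 mm of the floor, tilt under 0.02 rad) with its hole over the pin, which puts the hole at x = 32 to 62 mm and within 5 mm of the centre line in the cradle's frame; the module is at rest (all of step 2 and z of module_hole in the frame of cradle above 0.01 m and y of module_hole in the frame of cradle between -0.005 and 0.005 m and linear speed of module below 0.01 m/s); the robot touches nothing.
It fails at once if module and cradle (with its pin) pressed together with more than 20 N (contact force between module and cradle above 20 N).
It fails at once if the jar, the meter or the carton moved by more than 20 mm (distance of any of jar_mid, meter_mid, carton_mid from where it was at the start of the episode above 0.02 m).
It also fails if it takes over 58 s, if anything falls off the work surface, if the arm or the gripper's body presses on something with over 40 N, if the wrist force passes 120 N, or if a joint passes its speed limit or range.

## Working session

There is one attempt and no reset: what is moved stays moved. The work goes in short steps, Python scripts to look and compute and a tool call to move; the robot and the scene stay as the last step left them, time stands still between calls to the robot, and variables do not carry over. Pictures are saved under pics/ and viewed, about 8 in all and at most 12, crops included, and the job is handed in when it is done.

Besides the shell and the picture viewer there is one more tool, called as name(argument=value, ...), one argument or row to a line, values as JSON. send_rows: Moves the arm, as the interface text tells. Its arguments: {"type":"object","properties":{"moves":{"type":"array","items":{"type":"object","properties":{"fingers":{"type":"number"},"xyz":{"type":"array","items":{"type":"number","minimum":-1,"maximum":1}},"turn":{"type":"array","items":{"type":"number","minimum":-1,"maximum":1}}}}},"squeeze":{"type":"number"}},"required":["moves"]}

```bash
mkdir -p pics; ls
cat > h.py <<'E'
import numpy as np, cv2
from plant import telemetry, read_camera, finish_job
from scipy.spatial.transform import Rotation as Rn
def cam(n):
    s=telemetry.get_state(); c=read_camera(n)
    if 'hand_eye' in c:
        H=np.array(c['hand_eye']); Rt=Rn.from_quat(s['eef_rot']).as_matrix()
        Rw=Rt@H[:3,:3]; o=Rt@H[:3,3]+np.array(s['tcp_pos'])
        c['R']=Rw.T; c['t']=-Rw.T@o
    c['R']=np.array(c['R']); c['t']=np.array(c['t']).ravel(); return c
def save(c,n): cv2.imwrite('pics/'+n+'.png',c['pixels'][:,:,::-1])
def ray(c,uv,z):
    uv=np.atleast_2d(np.array(uv,float)); d=np.c_[(uv[:,0]-c['cx'])/c['fx'],(uv[:,1]-c['cy'])/c['fy'],np.ones(len(uv))]@c['R']
    o=-c['R'].T@c['t']; return o+d*((z-o[2])/d[:,2])[:,None]
def proj(c,X):
    p=np.atleast_2d(X)@c['R'].T+c['t']; return np.c_[p[:,0]/p[:,2]*c['fx']+c['cx'],p[:,1]/p[:,2]*c['fy']+c['cy']]
E
python3 - <<'E'
from h import *
print(telemetry.get_state())
for n in('scene','side','wrist'):
    c=cam(n); save(c,n+'0'); print(n,c['fx'],c['cx'],c['cy'],-c['R'].T@c['t'],c['R'].round(2).tolist())
    np.save(n+'0.npy',c,allow_pickle=True)
E
```

```text
pics
{'clock': 0.0, 'joints': array([ 2.58601618e-01,  3.85557053e-01,  6.58772209e-03, -4.81906835e-04,
       -1.19400483e+00, -2.58572049e-01]), 'qd': array([ 4.09998803e-05, -3.59108044e-04,  1.16378769e-04,  3.24312957e-03,
       -2.46601215e-03,  1.12965336e-03]), 'tau': array([ 5.69075401e-04, -3.90661991e+01,  1.87403029e+01,  4.22001421e+00,
        1.09914420e-02, -1.81494070e-04]), 'tcp_pos': array([6.24300457e+02, 5.24167633e-03, 1.85647027e+02]), 'eef_rot': array([-0.70705393,  0.70715875,  0.00074107, -0.00082868]), 'ft_force': array([ 0.54954854,  0.22723291, -0.2889175 ]), 'ft_torque': array([ 0.04441084, -0.03213416,  0.00176661]), 'grip_width': 86.98948072424248}
scene 537.0938372162389 324.95387996202635 236.43021858044114 [1353.2758344   -71.84947836  836.19843808] [[-0.09, 1.0, 0.02], [0.73, 0.08, -0.68], [-0.68, -0.04, -0.73]]
side 452.0039742120911 316.067681490858 233.94952282155464 [575.31220455 522.9531328  488.17210843] [[-1.0, -0.05, -0.01], [-0.02, 0.57, -0.82], [0.04, -0.82, -0.57]]
wrist 382.43375552542835 317.10381396330916 240.14829813916907 [624.31024942 -74.28369107 384.70268054] [[-1.0, 0.0, 0.0], [0.0, 0.96, 0.27], [-0.0, 0.27, -0.96]]
```

View pics/scene0.png

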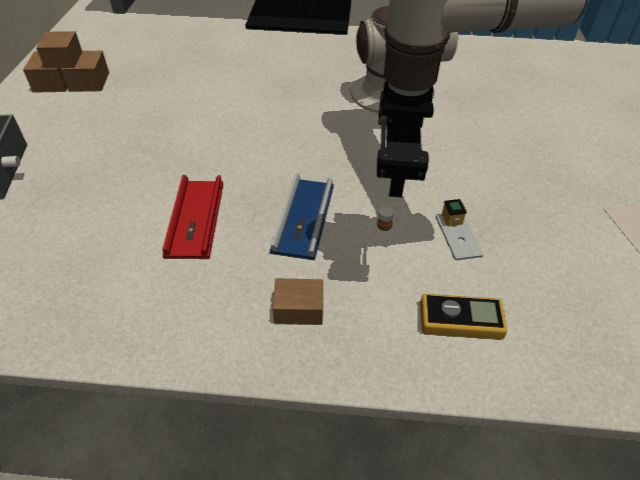

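View pics/side0.png

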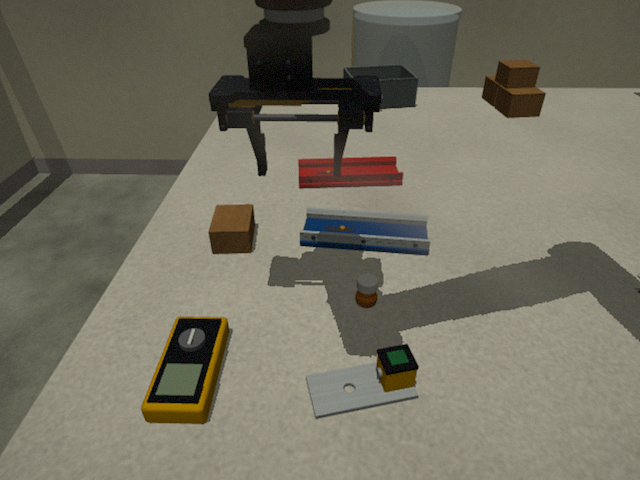

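Scene/side: the yellow module is at scene (458,232) / side (360,385), with its hole at side (349,387). The yellow meter at scene (463,315) could be mistaken for it. The blue cradle is at scene (303,217) / side (365,232), and the red look-alike at scene (195,217) is not the one described. Jar at scene (385,218), carton at scene (299,301).

Run:
```python
from h import *
S=np.load('side0.npy',allow_pickle=True).item(); C=np.load('scene0.npy',allow_pickle=True).item()
def hsv(c): return cv2.cvtColor(c['pixels'],cv2.COLOR_RGB2HSV)
def big(m,box):
    k=np.zeros_like(m);x0,y0,x1,y1=box;k[y0:y1,x0:x1]=m[y0:y1,x0:x1]
    cs=cv2.findContours(k,0,2)[0]; return max(cs,key=cv2.contourArea)
print('hole side',ray(S,(349,387),6),'scene',ray(C,(461,239),6))
print('plate side',ray(S,[(306,377),(379,366),(416,398),(314,416)],6).round(0).tolist())
print('cap side',ray(S,(398,357),46),'scene',ray(C,(455,206),46))
for n,c,box in(('side',S,(290,200,440,260)),('scene',C,(265,170,340,265))):
    b=big(cv2.inRange(hsv(c),(100,100,30),(125,255,255)),box)
    r=cv2.minAreaRect(ray(c,b.reshape(-1,2),12)[:,:2].astype(np.float32)); print(n,'blue',r, cv2.boxPoints(r).tolist())
print('jar',ray(S,(367,296),10),ray(C,(385,225),10),'meter',ray(C,(463,315),20),'carton',ray(C,(299,300),45), 'pin',ray(C,(299,229),15))
c=np.hstack([cv2.resize(C['pixels'][165:275,255:345],None,fx=4,fy=4),cv2.resize(C['pixels'][165:275,410:500],None,fx=4,fy=4)])
cv2.imwrite('pics/crop.png',c[:,:,::-1])
```

```text
hole side [[555.62649681 166.19718979   6.        ]] scene [[556.56925452 165.41689741   6.        ]]
plate side [[611.0, 153.0, 6.0], [516.0, 132.0, 6.0], [474.0, 179.0, 6.0], [597.0, 208.0, 6.0]]
cap side [[496.67810719 149.96026863  46.        ]] scene [[498.69157984 149.48302788  46.        ]]
side blue ((538.1388549804688, -184.30551147460938), (44.19894790649414, 195.23765563964844), 84.1049575805664) [[438.7665100097656, -196.26202392578125], [632.9716796875, -216.314208984375], [637.51123046875, -172.3489990234375], [443.3060302734375, -152.29681396484375]]
scene blue ((529.5962524414062, -170.46661376953125), (90.03743743896484, 234.4669189453125), 83.51931762695312) [[408.0307312011719, -201.96572875976562], [640.9993896484375, -228.42959594726562], [651.1617431640625, -138.96749877929688], [418.193115234375, -112.50363159179688]]
jar [[526.05682254   2.53103349  10.        ]] [[535.98219493   3.81753025  10.        ]] meter [[762.95668724 148.5365312   20.        ]] carton [[ 777.7738791  -153.06911397   45.        ]] pin [[ 572.08960062 -178.18904151   15.        ]]
```

View pics/crop.png

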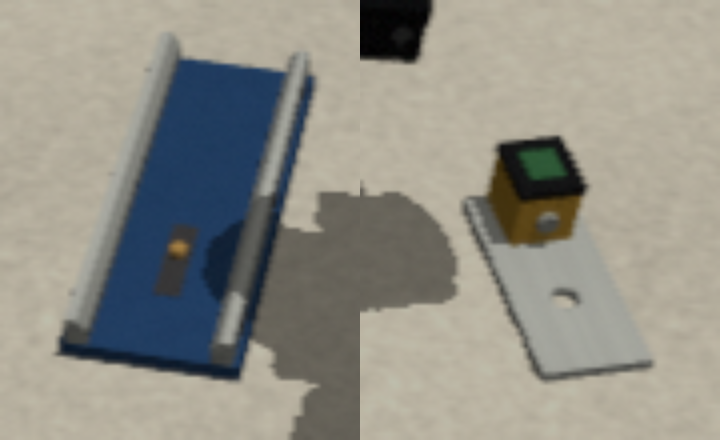

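Crop: confirms the module (black cap, green display, hole plate) and the blue cradle with aluminium guides and a brass pin at crop (178,247). Both match the description, so I'll go above the module.

send_rows(
  moves=[
    {"fingers":0,"xyz":[-0.2,0.25,0],"turn":[0,0,-0.1]},
    {"fingers":0,"xyz":[-0.5,0.6,0],"turn":[0,0,-0.2]},
    {"fingers":0,"xyz":[-0.84,1.0,0],"turn":[0,0,-0.414]},
    {"fingers":0,"xyz":[-0.84,1.0,0],"turn":[0,0,-0.414]},
    {"fingers":0,"xyz":[-0.84,1.0,0],"turn":[0,0,-0.414]},
    {"fingers":0,"xyz":[-0.84,1.0,0],"turn":[0,0,-0.414]},
    {"fingers":0,"xyz":[-0.84,1.0,0],"turn":[0,0,-0.414]},
    {"fingers":0,"xyz":[-0.84,1.0,0],"turn":[0,0,-0.414]},
    {"fingers":0,"xyz":[-0.84,1.0,0],"turn":[0,0,-0.414]},
    {"fingers":0,"xyz":[-0.84,1.0,0],"turn":[0,0,-0.414]},
    {"fingers":0,"xyz":[-0.84,1.0,0],"turn":[0,0,-0.414]},
    {"fingers":0,"xyz":[-0.84,1.0,0],"turn":[0,0,-0.414]},
    {"fingers":0,"xyz":[-0.84,1.0,0],"turn":[0,0,-0.414]},
    {"fingers":0,"xyz":[-0.84,1.0,0],"turn":[0,0,-0.414]},
  ],
)

```text
clock: 1.32
tcp_pos: [498.4, 149.9, 185.8]
eef_rot: [-0.136, 0.991, 0.001, -0.0]
ft_force: [-0.1, 0.3, -0.4]
grip_width: 87.6
```

Run:
```python
from h import *
c=cam('wrist'); save(c,'w1'); np.save('w1.npy',c,allow_pickle=True); s=telemetry.get_state(); print(s['clock'],s['tcp_pos'],s['eef_rot'],proj(c,[[498,150,46],[556,166,6]]))
```

```text
1.3667 [498.43098734 149.9527806  185.82970014] [-1.35419117e-01  9.90788054e-01  7.89292541e-04 -2.66817882e-04] [[316.36914895 217.8367811 ]
 [316.21359277 265.77548425]]
```

View pics/w1.png

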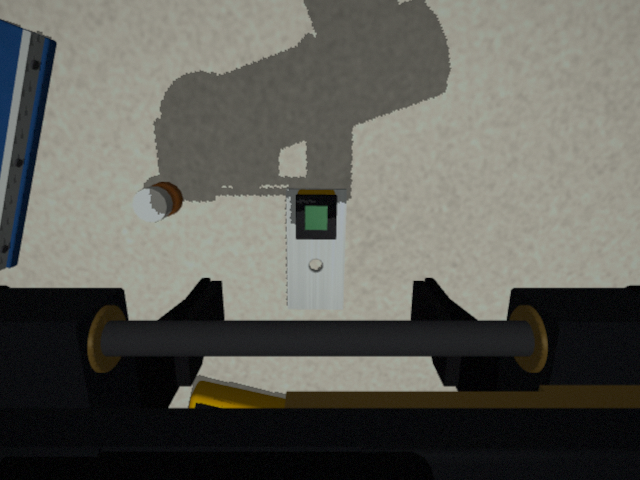

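Wrist: cap at (316,217) and hole at (316,265) sit on the predicted pixels, and the plate edges are vertical, so it's aligned. Descending.

send_rows(
  moves=[
    {"fingers":0,"xyz":[0,0,-0.25],"turn":[0,0,0]},
    {"fingers":0,"xyz":[0,0,-0.5],"turn":[0,0,0]},
    {"fingers":0,"xyz":[0,0,-0.75],"turn":[0,0,0]},
    {"fingers":0,"xyz":[0,0,-0.95],"turn":[0,0,0]},
    {"fingers":0,"xyz":[0,0,-0.95],"turn":[0,0,0]},
    {"fingers":0,"xyz":[0,0,-0.95],"turn":[0,0,0]},
  ],
)

```text
clock: 1.87
tcp_pos: [498.0, 149.4, 42.6]
eef_rot: [-0.136, 0.991, -0.0, -0.002]
ft_force: [1.1, 0.3, 1.1]
grip_width: 87.2
```

send_rows(
  moves=[
    {"fingers":0,"xyz":[0,0,-0.08],"turn":[0,0,0]},
    {"fingers":0,"xyz":[0,0,-0.15],"turn":[0,0,0]},
    {"fingers":0,"xyz":[0,0,-0.15],"turn":[0,0,0]},
    {"fingers":255,"xyz":[0,0,-0.15],"turn":[0,0,0]},
    {"fingers":255,"xyz":[0,0,-0.15],"turn":[0,0,0]},
    {"fingers":255,"xyz":[0,0,-0.15],"turn":[0,0,0]},
    {"fingers":255,"xyz":[0,0,-0.15],"turn":[0,0,0]},
    {"fingers":255,"xyz":[0,0,-0.15],"turn":[0,0,0]},
    {"fingers":255,"xyz":[0,0,-0.15],"turn":[0,0,0]},
    {"fingers":255,"xyz":[0,0,-0.15],"turn":[0,0,0]},
    {"fingers":255,"xyz":[0,0,-0.15],"turn":[0,0,0]},
    {"fingers":255,"xyz":[0,0,-0.15],"turn":[0,0,0]},
  ],
  squeeze=25,
)

```text
clock: 2.87
tcp_pos: [497.9, 149.4, 20.0]
eef_rot: [-0.136, 0.991, -0.0, -0.002]
ft_force: [-1.1, -0.1, 0.3]
grip_width: 35.1
```

Gripped at 35 mm. Lift and carry to a viewing spot beside the cradle.

send_rows(
  moves=[
    {"fingers":255,"xyz":[0,0,0.1],"turn":[0,0,0]},
    {"fingers":255,"xyz":[0,0,0.3],"turn":[0,0,0]},
    {"fingers":255,"xyz":[0,0,0.5],"turn":[0,0,0]},
    {"fingers":255,"xyz":[0,0,0.75],"turn":[0,0,0]},
    {"fingers":255,"xyz":[0,-0.2,0.75],"turn":[0,0,-0.03]},
    {"fingers":255,"xyz":[0,-0.4,0.75],"turn":[0,0,-0.06]},
    {"fingers":255,"xyz":[0,-0.6,0.75],"turn":[0,0,-0.09]},
    {"fingers":255,"xyz":[0,-0.8,0.75],"turn":[0,0,-0.122]},
    {"fingers":255,"xyz":[0,-1.0,0.75],"turn":[0,0,-0.122]},
    {"fingers":255,"xyz":[0,-1.0,0.75],"turn":[0,0,-0.122]},
    {"fingers":255,"xyz":[0,-1.0,0.75],"turn":[0,0,-0.122]},
    {"fingers":255,"xyz":[0,-1.0,0.75],"turn":[0,0,-0.122]},
  ],
  squeeze=35,
)

```text
clock: 3.87
tcp_pos: [498.0, -0.6, 132.5]
eef_rot: [0.055, 0.998, 0.0, -0.002]
ft_force: [-0.5, 0.3, -0.7]
grip_width: 0.5
```

Run:
```python
from h import *
c=cam('wrist'); save(c,'w2'); np.save('w2.npy',c,allow_pickle=True); s=telemetry.get_state(); print(s['clock'],s['tcp_pos'],s['eef_rot'],s['grip_width'],s['ft_force'])
```

```text
3.9167 [ 4.98048569e+02 -1.70001675e-01  1.32498417e+02] [ 5.48990870e-02  9.98490363e-01  1.51456397e-04 -1.75022799e-03] 0.5986557721133652 [ 0.41134368 -0.08024052  0.48590077]
```

View pics/w2.png

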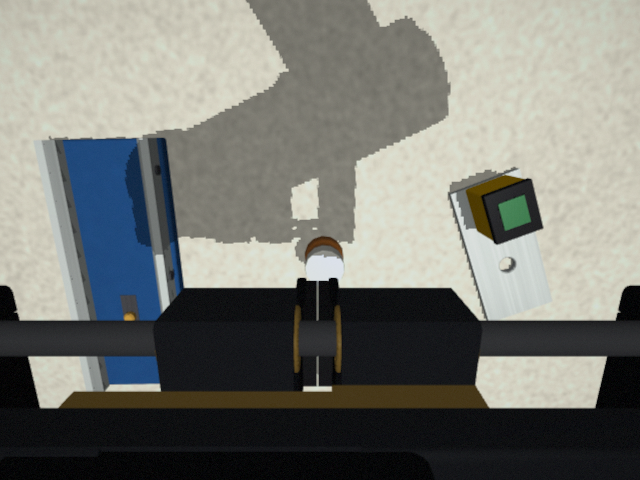

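The wrist view shows the fingers shut (0.6 mm) and empty. The module slipped out and still stands near its old place at (510,210); the jar at (325,260) is undisturbed. I probably gripped too high, on the cap. I'll look at the cradle from above while I'm here, then regrasp lower.

send_rows(
  moves=[
    {"fingers":0,"xyz":[0,-0.2,0.2],"turn":[0,0,0]},
    {"fingers":0,"xyz":[0.1,-0.5,0.35],"turn":[0,0,0]},
    {"fingers":0,"xyz":[0.2,-0.75,0.35],"turn":[0,0,0]},
    {"fingers":0,"xyz":[0.2,-1.0,0.35],"turn":[0,0,0]},
    {"fingers":0,"xyz":[0.2,-1.0,0.35],"turn":[0,0,0]},
    {"fingers":0,"xyz":[0.2,-1.0,0.35],"turn":[0,0,0]},
    {"fingers":0,"xyz":[0.2,-1.0,0.35],"turn":[0,0,0]},
    {"fingers":0,"xyz":[0.2,-1.0,0.35],"turn":[0,0,0]},
    {"fingers":0,"xyz":[0.2,-1.0,0.35],"turn":[0,0,0]},
    {"fingers":0,"xyz":[0.2,-1.0,0.35],"turn":[0,0,0]},
  ],
)

```text
clock: 4.75
tcp_pos: [528.1, -148.8, 185.1]
eef_rot: [0.054, 0.999, 0.0, -0.002]
ft_force: [-0.3, 0.3, -0.2]
grip_width: 59.3
```

Run:
```python
from h import *
c=cam('wrist'); save(c,'w3'); np.save('w3.npy',c,allow_pickle=True); s=telemetry.get_state(); print(s['clock'],s['tcp_pos'],s['eef_rot'],s['grip_width'])
m=np.load('w2.npy',allow_pickle=True).item()
print('hole',ray(m,(507,265),6),'cap',ray(m,(514,211),46))
```

```text
4.8 [ 528.12020974 -148.96886036  185.14471277] [ 5.38644356e-02  9.98546871e-01  1.65729073e-04 -1.65569745e-03] 63.55642818913884
hole [[556.26565218 165.30962567   6.        ]] cap [[496.90983818 150.30573217  46.        ]]
```

View pics/w3.png

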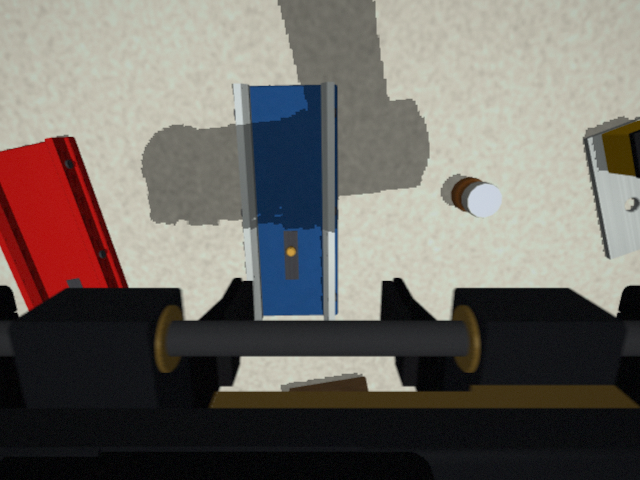

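Wrist: cradle centred, slot from (291,229) to (291,279), pin at about (291,252), floor edges at columns ~249 to 322. The module hole is still at (556,165), so it did not move.

Run:
```python
from h import *
c=np.load('w3.npy',allow_pickle=True).item(); h=cv2.cvtColor(c['pixels'],cv2.COLOR_RGB2HSV)
m=cv2.inRange(h,(98,110,20),(128,255,255)); L=[];Rr=[]
for v in range(100,300,4):
    r=m[v,235:345]; u=np.flatnonzero(r)+235
    u=u[:]; 
    # floor run: contiguous from first blue, slot allowed; end before guide gap
    k=np.flatnonzero((np.diff(u)>3)&(u[:-1]>310)); e=u[k[0]] if len(k) else u[-1]
    L.append((u[0],v));Rr.append((e+1,v))
l=ray(c,L,12)[:,:2];r=ray(c,Rr,12)[:,:2]
pl=np.polyfit(l[:,0],l[:,1],1);pr=np.polyfit(r[:,0],r[:,1],1)
print('L',pl,'R',pr,'yaws',np.degrees(np.arctan([pl[0],pr[0]])),'gap',[np.polyval(pr,x)-np.polyval(pl,x) for x in(450,530,600)], 'rms',np.std(l[:,1]-np.polyval(pl,l[:,0])),np.std(r[:,1]-np.polyval(pr,r[:,0])))
col=np.flatnonzero(m[:140,285]); print('front row',col[0]); print('front',ray(c,[(252,col[0]),(285,col[0]),(318,col[0])],12))
d=cv2.inRange(h,(0,0,0),(180,110,120))[215:290,280:303]; 
# slot + pin region = not blue
k=(m[215:290,275:310]==0).astype(np.uint8); n,lab,st,ce=cv2.connectedComponentsWithStats(k); i=1+np.argmax(st[1:,4]); x,y,w,hh,a=st[i]
print('slot box',x+275,y+215,w,hh,ray(c,(x+275+w/2,y+215+hh/2),12),'ends',ray(c,[(x+275+w/2,y+215),(x+275+w/2,y+215+hh)],12).tolist())
o=cv2.inRange(h,(8,130,120),(28,255,255))[225:285,280:303]; print('pin',ray(c,(np.argwhere(o).mean(0)[::-1]+[280,225]),17), o.sum()/255)
col=np.flatnonzero(m[285:320,310])+285; print('rear row',col[-1],ray(c,(310,col[-1]+.5),12))
```

```text
L [-9.24031568e-02 -1.58991221e+02] R [-9.30076753e-02 -9.43881104e+01] yaws [-5.27931941 -5.31366063] gap [np.float64(64.3310771988319), np.float64(64.28271571835137), np.float64(64.24039942293089)] rms 0.28272679039308724 0.27497695796402
front row 86
front [[ 406.35709743 -194.68759482   12.        ]
 [ 409.57843744 -164.88542057   12.        ]
 [ 412.80028281 -135.07857101   12.        ]]
slot box 284 231 15 49 [[ 570.60016525 -179.28442247   12.        ]] ends [[544.9898129426188, -176.04779433598333, 12.0], [597.1500065797418, -182.63978293302205, 12.0]]
pin [[ 564.75825872 -179.09181283   17.        ]] 62.0
rear row 314 [[ 638.36673109 -167.93610557   12.        ]]
```

Guide gap 64.3 mm and base length 229 mm match the given sizes. Cradle yaw is -5.3°, slot at (570.7, -179.6), pin about 6 mm before it. Returning to the module.

send_rows(
  moves=[
    {"fingers":0,"xyz":[0,0.25,0],"turn":[0,0,0.03]},
    {"fingers":0,"xyz":[-0.1,0.5,0],"turn":[0,0,0.06]},
    {"fingers":0,"xyz":[-0.2,0.75,0],"turn":[0,0,0.1]},
    {"fingers":0,"xyz":[-0.2,1.0,0],"turn":[0,0,0.122]},
  ],
)

```text
clock: 5.13
tcp_pos: [495.5, 2.5, 185.3]
eef_rot: [-0.14, 0.99, 0.0, -0.002]
ft_force: [0.2, 0.6, 0.6]
grip_width: 84.6
```

send_rows(
  moves=[
    {"fingers":0,"xyz":[0,0.3,0],"turn":[0,0,0]},
    {"fingers":0,"xyz":[0,0.6,0],"turn":[0,0,0.005]},
    {"fingers":0,"xyz":[0,0.95,0],"turn":[0,0,0.005]},
    {"fingers":0,"xyz":[0,0.98,-0.1],"turn":[0,0,0.005]},
    {"fingers":0,"xyz":[0,0.98,-0.35],"turn":[0,0,0.005]},
    {"fingers":0,"xyz":[0,0.98,-0.6],"turn":[0,0,0.005]},
    {"fingers":0,"xyz":[0,0.98,-0.75],"turn":[0,0,0.005]},
    {"fingers":0,"xyz":[0,0.98,-0.75],"turn":[0,0,0.005]},
    {"fingers":0,"xyz":[0,0.98,-0.75],"turn":[0,0,0.005]},
  ],
)

```text
clock: 5.88
tcp_pos: [495.1, 149.6, 72.5]
eef_rot: [-0.148, 0.989, -0.001, -0.003]
ft_force: [0.8, -0.2, 0.7]
grip_width: 86.7
```

send_rows(
  moves=[
    {"fingers":0,"xyz":[0.02,0,-0.15],"turn":[0,0,-0.008]},
    {"fingers":0,"xyz":[0.02,0,-0.3],"turn":[0,0,-0.008]},
    {"fingers":0,"xyz":[0.02,0,-0.4],"turn":[0,0,-0.008]},
    {"fingers":0,"xyz":[0.02,0,-0.4],"turn":[0,0,-0.008]},
    {"fingers":0,"xyz":[0.02,0,-0.4],"turn":[0,0,-0.008]},
  ],
)

```text
clock: 6.3
tcp_pos: [499.4, 150.3, 14.1]
eef_rot: [-0.136, 0.991, -0.0, -0.002]
ft_force: [0.3, 0.7, 1.2]
grip_width: 87.3
```

send_rows(
  moves=[
    {"fingers":255,"xyz":[0,0,0],"turn":[0,0,0]},
    {"fingers":255,"xyz":[0,0,0],"turn":[0,0,0]},
    {"fingers":255,"xyz":[0,0,0],"turn":[0,0,0]},
    {"fingers":255,"xyz":[0,0,0],"turn":[0,0,0]},
    {"fingers":255,"xyz":[0,0,0],"turn":[0,0,0]},
    {"fingers":255,"xyz":[0,0,0],"turn":[0,0,0]},
    {"fingers":255,"xyz":[0,0,0],"turn":[0,0,0]},
    {"fingers":255,"xyz":[0,0,0],"turn":[0,0,0]},
    {"fingers":255,"xyz":[0,0,0],"turn":[0,0,0]},
    {"fingers":255,"xyz":[0,0,0],"turn":[0,0,0]},
    {"fingers":255,"xyz":[0,0,0],"turn":[0,0,0]},
    {"fingers":255,"xyz":[0,0,0],"turn":[0,0,0]},
    {"fingers":255,"xyz":[0,0,0],"turn":[0,0,0]},
    {"fingers":255,"xyz":[0,0,0],"turn":[0,0,0]},
  ],
  squeeze=50,
)

```text
clock: 7.47
tcp_pos: [499.4, 150.3, 14.1]
eef_rot: [-0.136, 0.991, -0.0, -0.002]
ft_force: [0.2, 0.5, 0.3]
grip_width: 3.8
```

send_rows(
  moves=[
    {"fingers":255,"xyz":[0,0,0.05],"turn":[0,0,0]},
    {"fingers":255,"xyz":[0,0,0.1],"turn":[0,0,0]},
    {"fingers":255,"xyz":[0,0,0.15],"turn":[0,0,0]},
    {"fingers":255,"xyz":[0,0,0.2],"turn":[0,0,0]},
    {"fingers":255,"xyz":[0,0,0.2],"turn":[0,0,0]},
    {"fingers":255,"xyz":[0,0,0.2],"turn":[0,0,0]},
  ],
)

```text
clock: 7.97
tcp_pos: [499.8, 150.6, 45.0]
eef_rot: [-0.136, 0.991, 0.0, -0.001]
ft_force: [0.3, -0.2, -0.4]
grip_width: 0.4
```

Still empty: the fingers passed straight to shut. A side look should show why.

Run:
```python
from h import *
c=cam('side'); w=cam('wrist'); s=telemetry.get_state()
T=np.array(s['tcp_pos']); print(T,'tcp px side',proj(c,T),'wrist',proj(w,T))
a=c['pixels'][220:460,250:490]; b=w['pixels'][120:360,200:440]
cv2.imwrite('pics/s2.png',np.hstack([cv2.resize(a,(400,400)),cv2.resize(b,(400,400))])[:,:,::-1])
```

```text
[499.19662404 150.19113012  44.0994785 ] tcp px side [[395.81177212 358.11201523]] wrist [[316.09251529 272.07779837]]
```

View pics/s2.png

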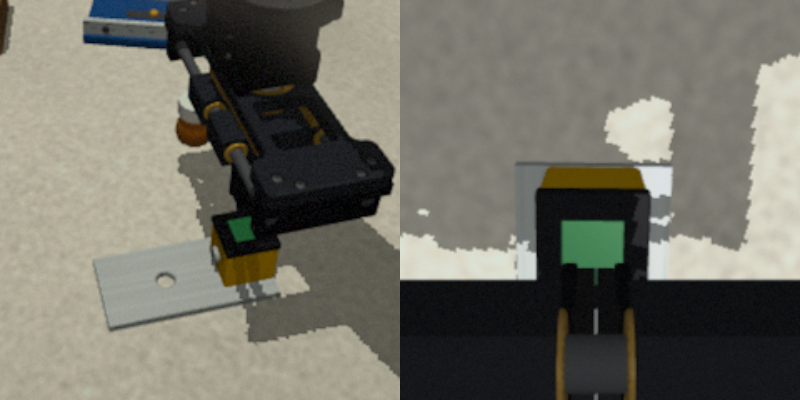

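The module is unmoved, and the shut fingertips are at its cap top, where the TCP projects, so the position is right. I'll open, descend, close, and take a picture before lifting.

send_rows(
  moves=[
    {"fingers":0,"xyz":[0,0,0.1],"turn":[0,0,0]},
    {"fingers":0,"xyz":[0,0,0.1],"turn":[0,0,0]},
    {"fingers":0,"xyz":[0,0,0.1],"turn":[0,0,0]},
    {"fingers":0,"xyz":[0,0,0.1],"turn":[0,0,0]},
    {"fingers":0,"xyz":[0,0,0.1],"turn":[0,0,0]},
    {"fingers":0,"xyz":[0,0,0.1],"turn":[0,0,0]},
    {"fingers":0,"xyz":[0,0,0.1],"turn":[0,0,0]},
    {"fingers":0,"xyz":[0,0,0.1],"turn":[0,0,0]},
    {"fingers":0,"xyz":[0,0,0.1],"turn":[0,0,0]},
    {"fingers":0,"xyz":[0,0,0.1],"turn":[0,0,0]},
    {"fingers":0,"xyz":[0,0,0.1],"turn":[0,0,0]},
    {"fingers":0,"xyz":[0,0,0.1],"turn":[0,0,0]},
    {"fingers":0,"xyz":[0,0,-0.1],"turn":[0,0,0]},
    {"fingers":0,"xyz":[0,0,-0.23],"turn":[0,0,0]},
    {"fingers":0,"xyz":[0,0,-0.23],"turn":[0,0,0]},
    {"fingers":0,"xyz":[0,0,-0.23],"turn":[0,0,0]},
  ],
)

```text
clock: 9.4
tcp_pos: [498.8, 149.8, 9.1]
eef_rot: [-0.136, 0.991, -0.001, -0.003]
ft_force: [0.4, 0.3, 0.1]
grip_width: 86.5
```

send_rows(
  moves=[
    {"fingers":140,"xyz":[0,0,0],"turn":[0,0,0]},
    {"fingers":140,"xyz":[0,0,0],"turn":[0,0,0]},
    {"fingers":140,"xyz":[0,0,0],"turn":[0,0,0]},
    {"fingers":140,"xyz":[0,0,0],"turn":[0,0,0]},
    {"fingers":140,"xyz":[0,0,0],"turn":[0,0,0]},
    {"fingers":140,"xyz":[0,0,0],"turn":[0,0,0]},
    {"fingers":140,"xyz":[0,0,0],"turn":[0,0,0]},
  ],
)

```text
clock: 9.98
tcp_pos: [498.8, 149.8, 9.3]
eef_rot: [-0.136, 0.991, -0.001, -0.003]
ft_force: [0.3, -0.5, -0.1]
grip_width: 48.5
```

Run:
```python
from h import *
c=cam('side'); w=cam('wrist'); s=telemetry.get_state()
T=np.array(s['tcp_pos']); print(s['clock'],T,s['grip_width'],'tcp px side',proj(c,T),'wrist',proj(w,T))
a=c['pixels'][260:460,300:500]; b=w['pixels'][120:400,180:460]
cv2.imwrite('pics/s3.png',np.hstack([cv2.resize(a,(400,400)),cv2.resize(b,(400,400))])[:,:,::-1])
```

```text
10.0833 [498.75826516 149.77451155   9.15085203] 42.594875907389536 tcp px side [[393.62657756 376.04659322]] wrist [[316.24069761 272.61211094]]
```

View pics/s3.png

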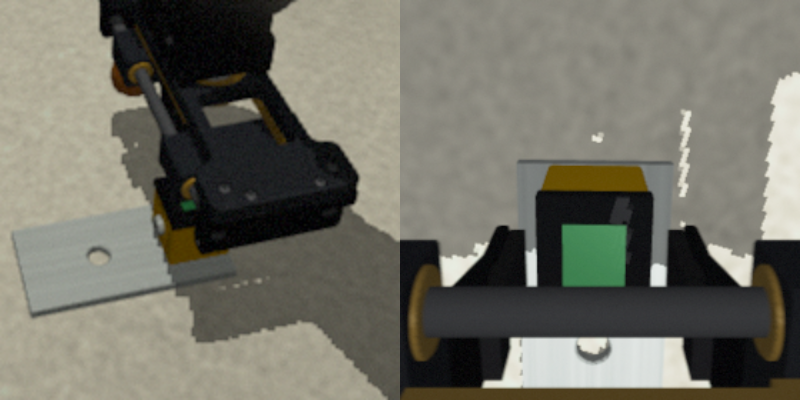

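Fingers straddle the housing symmetrically at 43 mm opening. Closing on gently with a low squeeze, reading the width.

send_rows(
  moves=[
    {"fingers":165,"xyz":[0,0,0],"turn":[0,0,0]},
    {"fingers":165,"xyz":[0,0,0],"turn":[0,0,0]},
    {"fingers":165,"xyz":[0,0,0],"turn":[0,0,0]},
  ],
  squeeze=20,
)

```text
clock: 10.33
tcp_pos: [498.7, 149.6, 9.1]
eef_rot: [-0.136, 0.991, -0.001, -0.003]
ft_force: [0.5, -0.5, 0.5]
grip_width: 34.7
```

send_rows(
  moves=[
    {"fingers":165,"xyz":[0,0,0],"turn":[0,0,0]},
    {"fingers":165,"xyz":[0,0,0],"turn":[0,0,0]},
    {"fingers":165,"xyz":[0,0,0],"turn":[0,0,0]},
  ],
)

```text
clock: 10.58
tcp_pos: [498.7, 149.6, 9.2]
eef_rot: [-0.136, 0.991, -0.001, -0.003]
ft_force: [0.1, -0.4, 0.5]
grip_width: 34.2
```

Run:
```python
from h import *
s=telemetry.get_state()
w=cam('wrist'); s=telemetry.get_state(); print(s['clock'],s['tcp_pos'],s['grip_width'],s['ft_force'])
cv2.imwrite('pics/s4.png',w['pixels'][120:400,120:520,::-1])
```

```text
10.6333 [498.71547921 149.6487621    9.15696151] 34.816130590266795 [ 0.61758312 -0.69727466  0.21953465]
```

View pics/s4.png

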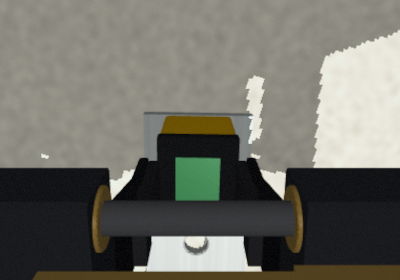

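Gripped: stalled at ~34.5 mm, pads flat on both sides of the cap at (137,160) and (250,160). Lifting gently from this state.

send_rows(
  moves=[
    {"fingers":165,"xyz":[0,0,0.02],"turn":[0,0,0]},
    {"fingers":165,"xyz":[0,0,0.05],"turn":[0,0,0]},
    {"fingers":165,"xyz":[0,0,0.1],"turn":[0,0,0]},
    {"fingers":165,"xyz":[0,0,0.15],"turn":[0,0,0]},
    {"fingers":165,"xyz":[0,0,0.2],"turn":[0,0,0]},
    {"fingers":165,"xyz":[0,0,0.2],"turn":[0,0,0]},
  ],
)

```text
clock: 11.13
tcp_pos: [500.0, 150.4, 41.3]
eef_rot: [-0.137, 0.991, -0.0, -0.001]
ft_force: [0.5, 0.2, -2.3]
grip_width: 34.7
```

Run:
```python
from h import *
w=cam('wrist'); c=cam('side'); s=telemetry.get_state(); print(s['clock'],s['tcp_pos'],s['grip_width'],s['ft_force'],s['ft_torque'])
g=lambda c:cv2.inRange(cv2.cvtColor(c['pixels'],cv2.COLOR_RGB2HSV),(60,80,40),(90,255,255))
for k,b in((w,(200,150,440,320)),(c,(340,300,450,400))):
    m=g(k)[b[1]:b[3],b[0]:b[2]]; q=np.argwhere(m); print(len(q),q.mean(0)[::-1]+[b[0],b[1]], 'ground px',proj(k,[498.7,149.7,46]),'lifted px',proj(k,np.array(s['tcp_pos'])+[0,0,37]))
```

```text
11.2333 [498.9244426  149.87468644  39.77702118] 34.67491003974522 [ 0.43432124  0.08814746 -3.44126553] [-0.04879601  0.00063241 -0.02026645]
1931 [317.04350078 298.06887623] ground px [[315.65003684 273.24111525]] lifted px [[315.6887362  297.20533964]]
117 [393.56410256 340.1965812 ] ground px [[396.32112146 356.77995083]] lifted px [[398.52214958 339.67914615]]
```

Lifted: the force shows -2.4 N and the cap sits at the lifted pixel. Carrying slowly to above the cradle.

send_rows(
  moves=[
    {"fingers":165,"xyz":[0,0,0.1],"turn":[0,0,0]},
    {"fingers":165,"xyz":[0,0,0.25],"turn":[0,0,0]},
    {"fingers":165,"xyz":[0,0,0.4],"turn":[0,0,0]},
    {"fingers":165,"xyz":[0,-0.05,0.5],"turn":[0,0,-0.01]},
    {"fingers":165,"xyz":[0,-0.15,0.55],"turn":[0,0,-0.02]},
    {"fingers":165,"xyz":[0,-0.3,0.55],"turn":[0,0,-0.04]},
    {"fingers":165,"xyz":[0,-0.45,0.55],"turn":[0,0,-0.06]},
    {"fingers":165,"xyz":[0,-0.6,0.55],"turn":[0,0,-0.08]},
    {"fingers":165,"xyz":[0,-0.75,0.55],"turn":[0,0,-0.1]},
    {"fingers":165,"xyz":[0,-0.9,0.55],"turn":[0,0,-0.116]},
    {"fingers":165,"xyz":[0,-1.0,0.55],"turn":[0,0,-0.116]},
    {"fingers":165,"xyz":[0,-1.0,0.55],"turn":[0,0,-0.116]},
  ],
)

```text
clock: 12.23
tcp_pos: [497.8, -2.5, 121.7]
eef_rot: [0.047, 0.999, -0.001, -0.003]
ft_force: [-0.7, 0.3, -3.4]
grip_width: 34.3
```

send_rows(
  moves=[
    {"fingers":165,"xyz":[-0.02,-0.05,0],"turn":[0,0,0]},
    {"fingers":165,"xyz":[-0.04,-0.15,0],"turn":[0,0,0]},
    {"fingers":165,"xyz":[-0.06,-0.3,0],"turn":[0,0,0]},
    {"fingers":165,"xyz":[-0.08,-0.45,0],"turn":[0,0,0]},
    {"fingers":165,"xyz":[-0.08,-0.6,0],"turn":[0,0,0]},
    {"fingers":165,"xyz":[-0.08,-0.75,0],"turn":[0,0,0]},
    {"fingers":165,"xyz":[-0.08,-0.9,0],"turn":[0,0,0]},
    {"fingers":165,"xyz":[-0.08,-1.0,0],"turn":[0,0,0]},
    {"fingers":165,"xyz":[-0.08,-1.0,0],"turn":[0,0,0]},
    {"fingers":165,"xyz":[-0.08,-1.0,0],"turn":[0,0,0]},
  ],
)

```text
clock: 13.07
tcp_pos: [485.3, -152.6, 121.2]
eef_rot: [0.048, 0.999, -0.0, -0.004]
ft_force: [-0.9, -0.0, -2.1]
grip_width: 34.8
```

send_rows(
  moves=[
    {"fingers":165,"xyz":[0.01,-0.06,0],"turn":[0,-0.01,0]},
    {"fingers":165,"xyz":[0.019,-0.129,-0.1],"turn":[0,-0.02,0]},
    {"fingers":165,"xyz":[0.019,-0.129,-0.25],"turn":[0,-0.02,0]},
    {"fingers":165,"xyz":[0.019,-0.129,-0.4],"turn":[0,-0.02,0]},
    {"fingers":165,"xyz":[0.019,-0.129,-0.47],"turn":[0,-0.02,0]},
    {"fingers":165,"xyz":[0.019,-0.129,-0.47],"turn":[0,-0.02,0]},
    {"fingers":165,"xyz":[0.019,-0.129,-0.47],"turn":[0,-0.02,0]},
  ],
)

```text
clock: 13.65
tcp_pos: [488.1, -171.1, 50.5]
eef_rot: [0.047, 0.999, 0.001, 0.027]
ft_force: [0.3, 0.4, -2.4]
grip_width: 34.5
```

Run:
```python
from h import *
s=telemetry.get_state(); w=cam('wrist'); c=cam('scene'); print(s['clock'],s['tcp_pos'],s['eef_rot'],s['ft_force'],s['ft_torque'])
np.save('w5.npy',w,allow_pickle=True);np.save('c5.npy',c,allow_pickle=True)
b=cv2.resize(c['pixels'][160:270,250:360],(400,400))
cv2.imwrite('pics/p5.png',np.hstack([w['pixels'][0:400,120:520],b])[:,:,::-1])
cl=lambda x:-126.69-.0927*x
for x in(420,440,460): print(x,'floor edges px wrist', proj(w,[[x,cl(x)-32.3,12],[x,cl(x)+32.3,12]]).round(1).tolist(),'mid',proj(w,[x,cl(x),12]).round(1).tolist())
print('scene hole pred',proj(c,[547.8,-177.5,50])-[250,160])
```

```text
13.65 [ 488.10040183 -171.09873425   50.52502146] [0.04687561 0.99854012 0.00101268 0.02681929] [ 0.26560572  0.42059894 -2.40796612] [-0.07156465  0.01950877 -0.0112067 ]
420 floor edges px wrist [[260.6, 145.8], [369.3, 135.2]] mid [[314.7, 140.5]]
440 floor edges px wrist [[262.2, 179.5], [367.9, 169.5]] mid [[314.9, 174.5]]
460 floor edges px wrist [[263.7, 211.5], [366.5, 201.9]] mid [[315.0, 206.7]]
scene hole pred [[50.44812749 49.18401724]]
```

View pics/p5.png

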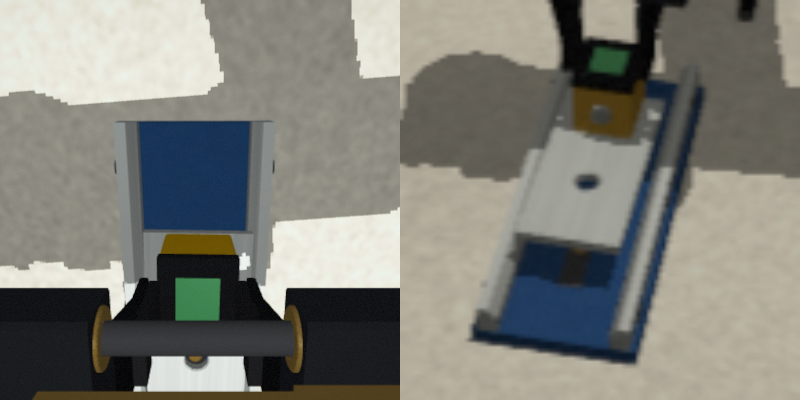

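Wrist: plate rear edge at columns 142–251 (mid 197), floor at 141–248 (mid 194.8), so it needs about 1 mm towards -y. Scene: the plate is nose-up with the slot ahead of its free end. Descending.

send_rows(
  moves=[
    {"fingers":165,"xyz":[0,-0.007,-0.04],"turn":[0,0,0]},
    {"fingers":165,"xyz":[0,-0.007,-0.08],"turn":[0,0,0]},
    {"fingers":165,"xyz":[0,-0.007,-0.12],"turn":[0,0,0]},
    {"fingers":165,"xyz":[0,-0.007,-0.15],"turn":[0,0,0]},
    {"fingers":165,"xyz":[0,-0.007,-0.15],"turn":[0,0,0]},
    {"fingers":165,"xyz":[0,-0.007,-0.15],"turn":[0,0,0]},
  ],
)

```text
clock: 14.25
tcp_pos: [489.0, -172.6, 28.8]
eef_rot: [0.047, 0.999, 0.001, 0.028]
ft_force: [0.6, -0.2, -1.9]
grip_width: 34.6
```

send_rows(
  moves=[
    {"fingers":165,"xyz":[0,0,-0.01],"turn":[0,0,0]},
    {"fingers":165,"xyz":[0,0,-0.02],"turn":[0,0,0]},
    {"fingers":165,"xyz":[0,0,-0.02],"turn":[0,0,0]},
  ],
)

```text
clock: 14.5
tcp_pos: [488.8, -172.6, 25.6]
eef_rot: [0.047, 0.999, 0.001, 0.028]
ft_force: [-0.9, -1.5, -2.7]
grip_width: 34.4
```

send_rows(
  moves=[
    {"fingers":165,"xyz":[0,0,-0.006],"turn":[0,0,0]},
    {"fingers":165,"xyz":[0,0,-0.01],"turn":[0,0,0]},
    {"fingers":165,"xyz":[0,0,-0.01],"turn":[0,0,0]},
  ],
)

```text
clock: 14.75
tcp_pos: [488.9, -172.6, 24.1]
eef_rot: [0.047, 0.998, 0.001, 0.028]
ft_force: [-0.5, 0.2, -2.1]
grip_width: 34.9
```

send_rows(
  moves=[
    {"fingers":165,"xyz":[0,0,-0.004],"turn":[0,0,0]},
    {"fingers":165,"xyz":[0,0,-0.004],"turn":[0,0,0]},
    {"fingers":165,"xyz":[0,0,-0.004],"turn":[0,0,0]},
  ],
)

```text
clock: 15.0
tcp_pos: [488.9, -172.6, 23.6]
eef_rot: [0.047, 0.998, 0.001, 0.028]
ft_force: [-1.1, -0.6, -1.6]
grip_width: 34.7
```

send_rows(
  moves=[
    {"fingers":165,"xyz":[0,0,-0.005],"turn":[0,0,0]},
    {"fingers":165,"xyz":[0,0,-0.005],"turn":[0,0,0]},
    {"fingers":165,"xyz":[0,0,-0.005],"turn":[0,0,0]},
  ],
)

```text
clock: 15.25
tcp_pos: [489.0, -172.6, 22.8]
eef_rot: [0.047, 0.998, 0.001, 0.028]
ft_force: [0.2, -0.6, -1.2]
grip_width: 34.4
```

send_rows(
  moves=[
    {"fingers":165,"xyz":[0,0,-0.004],"turn":[0,0,0]},
    {"fingers":165,"xyz":[0,0,-0.004],"turn":[0,0,0]},
    {"fingers":165,"xyz":[0,0,-0.004],"turn":[0,0,0]},
  ],
)

```text
clock: 15.5
tcp_pos: [489.0, -172.6, 22.5]
eef_rot: [0.047, 0.998, 0.001, 0.028]
ft_force: [-1.0, -0.3, -0.1]
grip_width: 34.8
```

The module's weight has come off the wrist (-0.1 N): it's set down. Release a little and check.

send_rows(
  moves=[
    {"fingers":150,"xyz":[0,0,0],"turn":[0,0,0]},
    {"fingers":143,"xyz":[0,0,0],"turn":[0,0,0]},
    {"fingers":135,"xyz":[0,0,0],"turn":[0,0,0]},
    {"fingers":135,"xyz":[0,0,0],"turn":[0,0,0]},
    {"fingers":135,"xyz":[0,0,0],"turn":[0,0,0]},
  ],
)

```text
clock: 15.92
tcp_pos: [489.5, -172.6, 22.6]
eef_rot: [0.047, 0.998, 0.001, 0.028]
ft_force: [-0.2, 0.2, -0.0]
grip_width: 40.6
```

send_rows(
  moves=[
    {"fingers":135,"xyz":[0,0,0.03],"turn":[0,0,0]},
    {"fingers":135,"xyz":[0,0,0.1],"turn":[0,0,0]},
    {"fingers":135,"xyz":[0,0,0.2],"turn":[0,0,0]},
    {"fingers":135,"xyz":[0,0,0.35],"turn":[0,0,0]},
    {"fingers":135,"xyz":[0,0,0.45],"turn":[0,0,0]},
    {"fingers":135,"xyz":[0,0,0.45],"turn":[0,0,0]},
  ],
)

```text
clock: 16.42
tcp_pos: [492.3, -173.1, 94.1]
eef_rot: [0.047, 0.998, 0.0, 0.032]
ft_force: [0.2, -0.0, -0.5]
grip_width: 41.3
```

Run:
```python
from h import *
s=telemetry.get_state(); w=cam('wrist'); c=cam('side'); print(s['clock'],s['tcp_pos'],s['eef_rot'],s['ft_force'],s['grip_width'])
np.save('w6.npy',w,allow_pickle=True)
b=cv2.resize(c['pixels'][190:270,290:450],(800,400))
cv2.imwrite('pics/p6.png',np.vstack([np.hstack([w['pixels'][180:380,120:520],w['pixels'][180:380,120:520]*0]),b])[:,:,::-1])
```

```text
16.4167 [ 492.31148133 -173.06004401   94.06596688] [4.65132964e-02 9.98392248e-01 4.21443690e-04 3.23922105e-02] [ 0.2006053  -0.04750634 -0.53302859] 41.269994535129285
```

View pics/p6.png

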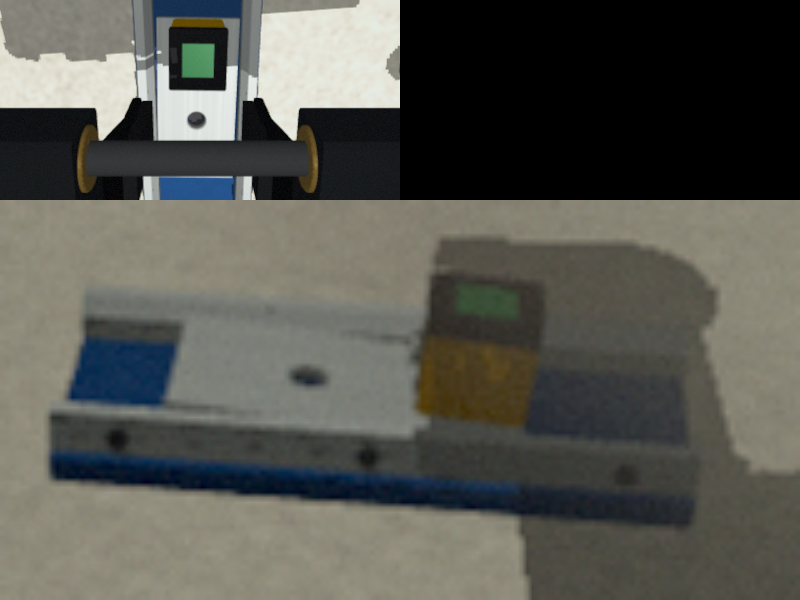

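The plate lies between the guides with the hole short of the pin (hole dark, wrist (316,299)) and the nose propped; the module is let go. Now shut the fingers and go down behind the housing, tips tilted forward so they push low.

send_rows(
  moves=[
    {"fingers":255,"xyz":[-0.1,0.01,0],"turn":[0,-0.01,0]},
    {"fingers":255,"xyz":[-0.25,0.03,0],"turn":[0,-0.02,0]},
    {"fingers":255,"xyz":[-0.37,0.037,0],"turn":[0,-0.02,0]},
    {"fingers":255,"xyz":[-0.37,0.037,0],"turn":[0,-0.02,0]},
    {"fingers":255,"xyz":[-0.37,0.037,0],"turn":[0,-0.02,0]},
    {"fingers":255,"xyz":[-0.37,0.037,-0.1],"turn":[0,-0.02,0]},
    {"fingers":255,"xyz":[-0.37,0.037,-0.25],"turn":[0,-0.02,0]},
    {"fingers":255,"xyz":[-0.37,0.037,-0.4],"turn":[0,-0.02,0]},
    {"fingers":255,"xyz":[-0.37,0.037,-0.47],"turn":[0,-0.02,0]},
    {"fingers":255,"xyz":[-0.37,0.037,-0.47],"turn":[0,-0.02,0]},
    {"fingers":255,"xyz":[-0.37,0.037,-0.47],"turn":[0,-0.02,0]},
  ],
)

```text
clock: 17.43
tcp_pos: [434.8, -167.1, 19.5]
eef_rot: [0.047, 0.997, 0.002, 0.06]
ft_force: [0.7, 0.3, -0.6]
grip_width: 0.4
```

Run:
```python
from h import *
s=telemetry.get_state(); print(s['clock'],s['tcp_pos'],s['eef_rot'],s['ft_force'],s['grip_width'])
w=np.load('w6.npy',allow_pickle=True).item(); print('hole',ray(w,(316,299),22.6),'cl',-126.69-.0927*ray(w,(316,299),22.6)[0,0])
```

```text
17.4333 [ 434.75911471 -167.09294742   19.5303159 ] [0.04682451 0.99711015 0.00233778 0.05977743] [ 0.70238866  0.28460471 -0.64234475] 0.448898480824794
hole [[ 546.58660087 -178.40511356   22.6       ]] cl -177.35857790034606
```

send_rows(
  moves=[
    {"fingers":255,"xyz":[0.04,-0.004,0],"turn":[0,0,0]},
    {"fingers":255,"xyz":[0.08,-0.008,0],"turn":[0,0,0]},
    {"fingers":255,"xyz":[0.12,-0.011,0],"turn":[0,0,0]},
    {"fingers":255,"xyz":[0.12,-0.011,0],"turn":[0,0,0]},
    {"fingers":255,"xyz":[0.12,-0.011,0],"turn":[0,0,0]},
  ],
)

```text
clock: 17.85
tcp_pos: [453.6, -168.8, 20.0]
eef_rot: [0.047, 0.997, 0.002, 0.06]
ft_force: [-0.1, 0.7, 0.9]
grip_width: 0.4
```

send_rows(
  moves=[
    {"fingers":255,"xyz":[0.01,-0.001,0],"turn":[0,0,0]},
    {"fingers":255,"xyz":[0.02,-0.002,0],"turn":[0,0,0]},
    {"fingers":255,"xyz":[0.02,-0.002,0],"turn":[0,0,0]},
  ],
)

```text
clock: 18.1
tcp_pos: [457.0, -169.1, 20.2]
eef_rot: [0.047, 0.997, 0.002, 0.061]
ft_force: [0.1, 0.3, 0.9]
grip_width: 0.2
```

send_rows(
  moves=[
    {"fingers":255,"xyz":[0.01,-0.001,0],"turn":[0,0,0]},
    {"fingers":255,"xyz":[0.02,-0.002,0],"turn":[0,0,0]},
    {"fingers":255,"xyz":[0.02,-0.002,0],"turn":[0,0,0]},
  ],
)

```text
clock: 18.35
tcp_pos: [459.8, -169.4, 20.1]
eef_rot: [0.047, 0.997, 0.002, 0.06]
ft_force: [-0.0, 0.2, 1.0]
grip_width: 0.5
```

send_rows(
  moves=[
    {"fingers":255,"xyz":[0.01,-0.001,0],"turn":[0,0,0]},
    {"fingers":255,"xyz":[0.02,-0.002,0],"turn":[0,0,0]},
    {"fingers":255,"xyz":[0.02,-0.002,0],"turn":[0,0,0]},
  ],
)

```text
clock: 18.6
tcp_pos: [462.5, -169.7, 19.9]
eef_rot: [0.047, 0.997, 0.002, 0.06]
ft_force: [-1.3, 0.1, -0.2]
grip_width: 0.5
```

send_rows(
  moves=[
    {"fingers":255,"xyz":[0.005,0,0],"turn":[0,0,0]},
    {"fingers":255,"xyz":[0.01,-0.001,0],"turn":[0,0,0]},
  ],
)

```text
clock: 18.77
tcp_pos: [463.6, -169.9, 19.7]
eef_rot: [0.047, 0.997, 0.002, 0.059]
ft_force: [-1.3, -0.5, 0.3]
grip_width: 0.1
```

send_rows(
  moves=[
    {"fingers":255,"xyz":[0.005,0,0],"turn":[0,0,0]},
    {"fingers":255,"xyz":[0.01,-0.001,0],"turn":[0,0,0]},
  ],
)

```text
clock: 18.93
tcp_pos: [464.9, -170.0, 19.7]
eef_rot: [0.047, 0.997, 0.002, 0.059]
ft_force: [-2.0, 0.1, 0.7]
grip_width: 0.2
```

send_rows(
  moves=[
    {"fingers":255,"xyz":[0.005,0,0],"turn":[0,0,0]},
    {"fingers":255,"xyz":[0.01,-0.001,0],"turn":[0,0,0]},
  ],
)

```text
clock: 19.1
tcp_pos: [466.5, -170.2, 19.7]
eef_rot: [0.047, 0.997, 0.002, 0.059]
ft_force: [-2.0, 0.4, 1.3]
grip_width: 0.4
```

send_rows(
  moves=[
    {"fingers":255,"xyz":[0.005,0,0],"turn":[0,0,0]},
    {"fingers":255,"xyz":[0.01,-0.001,0],"turn":[0,0,0]},
  ],
)

```text
clock: 19.27
tcp_pos: [468.2, -170.3, 19.7]
eef_rot: [0.047, 0.997, 0.002, 0.059]
ft_force: [-1.9, 0.7, 0.5]
grip_width: 0.6
```

Sliding steadily at about 2 N, roughly 6 mm so far. Continuing.

send_rows(
  moves=[
    {"fingers":255,"xyz":[0.005,0,0],"turn":[0,0,0]},
    {"fingers":255,"xyz":[0.01,-0.001,0],"turn":[0,0,0]},
  ],
)

```text
clock: 19.43
tcp_pos: [469.9, -170.5, 19.8]
eef_rot: [0.047, 0.997, 0.002, 0.059]
ft_force: [-1.1, 0.3, 0.5]
grip_width: 0.1
```

send_rows(
  moves=[
    {"fingers":255,"xyz":[0.005,0,0],"turn":[0,0,0]},
    {"fingers":255,"xyz":[0.01,-0.001,0],"turn":[0,0,0]},
  ],
)

```text
clock: 19.6
tcp_pos: [471.6, -170.6, 19.8]
eef_rot: [0.047, 0.997, 0.002, 0.059]
ft_force: [-1.9, 0.5, 0.4]
grip_width: 0.5
```

send_rows(
  moves=[
    {"fingers":255,"xyz":[0.005,0,0],"turn":[0,0,0]},
    {"fingers":255,"xyz":[0.01,-0.001,0],"turn":[0,0,0]},
  ],
)

```text
clock: 19.77
tcp_pos: [473.6, -170.8, 19.8]
eef_rot: [0.047, 0.997, 0.002, 0.06]
ft_force: [0.7, 0.4, -0.4]
grip_width: 0.6
```

send_rows(
  moves=[
    {"fingers":255,"xyz":[0.006,0,0],"turn":[0,0,0]},
    {"fingers":255,"xyz":[0.006,0,0],"turn":[0,0,0]},
  ],
)

```text
clock: 19.93
tcp_pos: [475.7, -170.8, 20.1]
eef_rot: [0.047, 0.997, 0.002, 0.061]
ft_force: [0.2, -0.1, 0.2]
grip_width: 0.0
```

Force vanished after ~12 mm: probably dropped. Small steps now, to feel for the pin contact.

send_rows(
  moves=[
    {"fingers":255,"xyz":[0.005,0,0],"turn":[0,0,0]},
    {"fingers":255,"xyz":[0.005,0,0],"turn":[0,0,0]},
  ],
)

```text
clock: 20.1
tcp_pos: [477.0, -170.8, 20.3]
eef_rot: [0.047, 0.997, 0.002, 0.061]
ft_force: [0.4, 0.7, -0.1]
grip_width: 0.5
```

Run:
```python
from h import *
c=cam('side'); d=cam('scene'); s=telemetry.get_state(); print(s['clock'],s['tcp_pos'],s['ft_force'])
a=cv2.resize(c['pixels'][190:270,290:450],(800,400))[:, :]; b=cv2.resize(d['pixels'][170:260,260:350],(400,400))
cv2.imwrite('pics/p7.png',np.hstack([cv2.resize(c['pixels'][195:265,290:360],(400,400)),b])[:,:,::-1])
```

```text
20.2 [ 476.78532056 -170.82206434   20.22209233] [-0.65961613 -0.18161487  0.19995049]
```

View pics/p7.png

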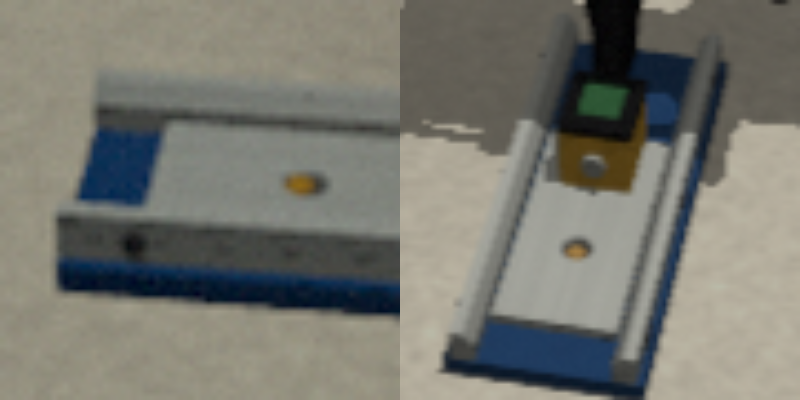

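Side and scene: the brass pin shows inside the hole, at its +x side, and the plate looks flat. It is only just over the edge, so I'll nudge a bit more in sub-millimetre steps to confirm it's home.

send_rows(
  moves=[
    {"fingers":255,"xyz":[0.005,0,0],"turn":[0,0,0]},
    {"fingers":255,"xyz":[0.005,0,0],"turn":[0,0,0]},
  ],
)

```text
clock: 20.37
tcp_pos: [477.3, -170.8, 20.2]
eef_rot: [0.047, 0.997, 0.002, 0.061]
ft_force: [-0.8, -0.9, 0.8]
grip_width: 0.4
```

send_rows(
  moves=[
    {"fingers":255,"xyz":[0.005,0,0],"turn":[0,0,0]},
    {"fingers":255,"xyz":[0.005,0,0],"turn":[0,0,0]},
  ],
)

```text
clock: 20.53
tcp_pos: [477.4, -170.8, 20.0]
eef_rot: [0.047, 0.997, 0.002, 0.06]
ft_force: [-2.0, 0.5, 1.9]
grip_width: 0.6
```

send_rows(
  moves=[
    {"fingers":255,"xyz":[0.008,0,0],"turn":[0,0,0]},
    {"fingers":255,"xyz":[0.008,0,0],"turn":[0,0,0]},
  ],
)

```text
clock: 20.7
tcp_pos: [478.4, -170.8, 19.9]
eef_rot: [0.047, 0.997, 0.002, 0.06]
ft_force: [-1.6, 0.3, 0.8]
grip_width: 0.4
```

send_rows(
  moves=[
    {"fingers":255,"xyz":[0.008,0,0],"turn":[0,0,0]},
    {"fingers":255,"xyz":[0.008,0,0],"turn":[0,0,0]},
  ],
)

```text
clock: 20.87
tcp_pos: [479.7, -170.8, 19.9]
eef_rot: [0.047, 0.997, 0.002, 0.06]
ft_force: [-1.6, 0.0, 0.4]
grip_width: 0.4
```

It slides flat at a steady 1.6 N, about 2 mm further, which centres the hole over the pin. Backing off, lifting away and measuring.

send_rows(
  moves=[
    {"fingers":255,"xyz":[-0.05,0.004,0],"turn":[0,0,0]},
    {"fingers":255,"xyz":[-0.15,0.01,0],"turn":[0,0,0]},
    {"fingers":255,"xyz":[-0.2,0.015,0.1],"turn":[0,0,0]},
    {"fingers":255,"xyz":[-0.2,0.015,0.4],"turn":[0,0,0]},
    {"fingers":255,"xyz":[-0.2,0.015,0.7],"turn":[0,0,0]},
    {"fingers":255,"xyz":[-0.2,0.015,0.9],"turn":[0,0.04,0]},
    {"fingers":255,"xyz":[-0.2,0.015,0.9],"turn":[0,0.04,0]},
    {"fingers":255,"xyz":[-0.2,0.015,0.9],"turn":[0,0.04,0]},
  ],
)

```text
clock: 21.53
tcp_pos: [453.9, -168.9, 158.5]
eef_rot: [0.046, 0.999, -0.001, 0.002]
ft_force: [0.4, 0.6, -0.2]
grip_width: 0.7
```

Run:
```python
from h import *
s=telemetry.get_state(); c=cam('side'); d=cam('scene'); print(s['clock'],s['tcp_pos'],s['ft_force'])
P={}
for n,k,box in(('side',c,(320,205,365,250)),('scene',d,(285,205,325,245))):
    x0,y0,x1,y1=box; q=cv2.cvtColor(k['pixels'],cv2.COLOR_RGB2HSV)[y0:y1,x0:x1]
    o=np.argwhere(cv2.inRange(q,(8,110,90),(30,255,255))); print(n,'pin px',len(o),o.mean(0)[::-1]+[x0,y0],'-> z18',ray(k,o.mean(0)[::-1]+[x0,y0],18))
    # hole incl. pin: not bright
    m=((q[:,:,2]<140)|(q[:,:,1]>90)).astype(np.uint8); nn,lab,st,ce=cv2.connectedComponentsWithStats(m)
    pc=o.mean(0).astype(int); i=lab[pc[0],pc[1]]; print('hole blob',st[i].tolist(),ce[i]+[x0,y0],ray(k,ce[i]+[x0,y0],18))
# cap (green) by two views
L=[]
for k,b in((c,(340,195,430,260)),(d,(285,170,335,215))):
    q=cv2.inRange(cv2.cvtColor(k['pixels'],cv2.COLOR_RGB2HSV),(60,80,30),(90,255,255))[b[1]:b[3],b[0]:b[2]]
    p=np.argwhere(q).mean(0)[::-1]+[b[0],b[1]]; L.append((k,p))
def row(k,p):
    M=np.array([[k['fx'],0,k['cx']],[0,k['fy'],k['cy']],[0,0,1]])@np.c_[k['R'],k['t']]; return M,np.array(p,float).reshape(2,1)
X=cv2.triangulatePoints(row(*L[0])[0],row(*L[1])[0],row(*L[0])[1],row(*L[1])[1]); print('display',(X[:3]/X[3]).ravel())
```

```text
21.5333 [ 453.89896357 -168.85875215  158.46591481] [ 0.40572181  0.55178284 -0.18400496]
side pin px 13 [342.         226.84615385] -> z18 [[ 564.87271647 -175.32371108   18.        ]]
hole blob [0, 0, 45, 45, 1972] [342.28752535 227.29918864] [[ 564.33878763 -173.83601158   18.        ]]
scene pin px 20 [302.6  221.45] -> z18 [[ 551.92168964 -172.8167928    18.        ]]
hole blob [0, 0, 40, 40, 983] [303.00508647 227.09155646] [[ 568.49274645 -170.04464521   18.        ]]
display [ 509.99950968 -171.70367998   59.19078045]
```

Run:
```python
from h import *
s=telemetry.get_state(); c=cam('side'); d=cam('scene'); w=cam('wrist'); print(proj(w,[[565,-179,18]]))
# predicted free-end top edge corners if flat with hole at x=565
ax=np.array([.9957,-.0923,0]); ay=np.array([.0923,.9957,0]); h=np.array([565,-126.69-.0927*565,18])
for z in(0,3): print(z,[proj(k,[h+50*ax-30*ay+[0,0,z],h+50*ax+30*ay+[0,0,z]]).round(1).tolist() for k in(c,d)])
f=lambda k,x,y:cv2.resize(k['pixels'][y:y+60,x:x+60],(400,400),interpolation=cv2.INTER_CUBIC)
cv2.imwrite('pics/p8.png',np.hstack([f(c,305,200),f(d,270,205)])[:,:,::-1])
```

```text
[[317.25877014 338.38662897]]
0 [[[317.6, 215.3], [313.1, 232.9]], [[279.7, 240.6], [308.1, 244.8]]]
3 [[[317.6, 214.0], [313.1, 231.5]], [[279.6, 239.6], [308.1, 243.8]]]
```

Run:
```python
from h import *
c=cam('side'); a=c['pixels'].astype(int)
for v in(225,227,228): print(v,[tuple(x) for x in a[v,330:354]])
# free end: blue->plate transition along rows; plate-floor dark line
for v in(218,222,226): 
    b=a[v,300:335]; print(v,[int(x[2]-x[0]) for x in b])
```

```text
225 [(np.int64(119), np.int64(122), np.int64(119)), (np.int64(124), np.int64(130), np.int64(123)), (np.int64(122), np.int64(125), np.int64(119)), (np.int64(125), np.int64(130), np.int64(122)), (np.int64(127), np.int64(129), np.int64(120)), (np.int64(128), np.int64(129), np.int64(124)), (np.int64(124), np.int64(128), np.int64(122)), (np.int64(124), np.int64(127), np.int64(120)), (np.int64(118), np.int64(120), np.int64(115)), (np.int64(97), np.int64(100), np.int64(97)), (np.int64(96), np.int64(98), np.int64(87)), (np.int64(105), np.int64(97), np.int64(78)), (np.int64(113), np.int64(99), np.int64(80)), (np.int64(104), np.int64(99), np.int64(84)), (np.int64(96), np.int64(100), np.int64(94)), (np.int64(111), np.int64(113), np.int64(106)), (np.int64(118), np.int64(127), np.int64(120)), (np.int64(125), np.int64(127), np.int64(122)), (np.int64(125), np.int64(131), np.int64(121)), (np.int64(124), np.int64(127), np.int64(120)), (np.int64(125), np.int64(128), np.int64(123)), (np.int64(122), np.int64(126), np.int64(118)), (np.int64(125), np.int64(126), np.int64(118)), (np.int64(124), np.int64(13
[... 1995 characters left out ...]
4(122), np.int64(116)), (np.int64(122), np.int64(128), np.int64(121)), (np.int64(119), np.int64(125), np.int64(116)), (np.int64(124), np.int64(126), np.int64(119)), (np.int64(123), np.int64(127), np.int64(117)), (np.int64(117), np.int64(123), np.int64(118))]
218 [-20, -17, -18, -23, -22, -19, 1, 65, 57, 51, 52, 43, 52, 44, 33, 41, 42, 13, -7, -1, -4, -1, -5, -5, -4, -5, -6, -4, -2, -4, -2, -7, -2, -2, -5]
222 [-17, -17, -21, -22, -17, 3, 69, 73, 68, 65, 62, 70, 60, 65, 73, 56, 14, -5, -1, -3, -7, -1, -2, 1, -3, -4, -4, -4, -4, 0, -3, -6, -1, -4, 0]
226 [-20, -21, -17, -13, 23, 68, 61, 70, 61, 63, 68, 61, 66, 69, 58, 14, -8, -2, -5, -3, 0, -1, -4, -3, 0, -4, -4, -5, -5, -1, -4, -4, -5, -2, 1]
```

```bash
python3 -c "
from h import *
print(finish_job(), telemetry.get_state()['clock'])"
```

```text
the job is handed in; nothing more can be done
the job is handed in; nothing more can be done
```

The sensor module is in the blue cradle with its hole over the brass pin, and I handed the job in at about 22 s of the 58 s allowed.

- **Grasp:** the first two tries came up empty. The fingers went on closing to shut both times, and the module stayed where it was. I never found the exact cause. The third try, lower on the housing, with a slower close, a set stop and a 20 N squeeze, held.
- **Set-down:** I lowered it between the guides slightly nose-up until its weight came off the wrist, then let go. A picture showed the plate between the guides with the hole still short of the pin. The hole was about 1 mm off the centre line.
- **Nudge:** with the shut fingers low behind the housing, it slid at about 2 N. The force vanished after about 12 mm, when the hole dropped over the pin. It then slid about 2 mm further at 1.6 N. I did not push on to the sharp rise against the pin, and no force reading went above about 3 N.
- **Last checks:** in the side camera the pin sits centred in the hole. The plate's free end matches where a flat plate would lie to within half a pixel. The hole is at about x = 41 mm in the cradle's frame, and the arm was clear at about 158 mm height.
- **Weak checks:**
  - The height of the display, from two views, could not tell flat from propped.
  - Its x position put the hole about 5 mm further on than the pin view did; I trusted the pin view.
  - The scene-camera pin mask picked up the wrong pixels, so I ignored it.
  - The picture limit stopped one last visual look.
  - I did not measure the jar, meter or carton at the end. The arm passed well above the jar and never went near the other two.

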